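# Set up the board-cleaning corner of a rework bench

### The arm

A 6-joint arm with a two-finger parallel gripper is mounted at the origin on the work surface. World frame = base frame: x ahead of the robot, y to its left, z up, the work surface at z = 0. Lengths are in m, angles in rad, forces in N, time in s.
With the tool pointing down it reaches from about 0.3 to 0.775 m from the base axis. Payload 14.6 kg.
Tool frame: the origin (TCP) lies on the centre line of the jaws, within the pads' length; the fingertips stand 11 mm ahead of it and the grasp point (between the pads) lies 8 mm behind it; y points along the fingers, x is the direction in which the jaws open and shut, and the axes are right-handed (so a half turn about y gives the same grasp; the last joint's range is limited). The gripper opens to 94 mm and grips with 3 to 60 N. Pads are 16 mm wide; open, the fingers measure 119 mm over their backs; the gripper's body (75 mm by 177 mm) begins 78 mm behind the grasp point.
Start: joints at [1.047, 0.3, 1.521, -0, 1.321, -0.067], TCP at [0.243, 0.494, 0.216] pointing down, gripper open.
Joint ranges: [-3.03, 3.03], [-0.79, 2.21], [0.23, 2.52], [-1.04, 4.18], [0, 3.07], [-2.55, 2.55]. Speed limits (rad/s): [2.22, 2.22, 2.57, 3.14, 3.14, 3.14].

### API

Orientations are given as [roll, pitch, yaw] about the fixed x, y, z axes, in that order (R = Rz(yaw) Ry(pitch) Rx(roll)).
In Python, from station import ctrl, imaging gives the robot as it stands. The module is installed in compiled form; this text tells all that it offers.
- The arm moves only by the tool apply_moves, never from a script. Its argument "deltas" is a list of rows, each an object with "dp": the shift along the tool's x, y, z in m, a list of three; "roll": the turn about the tool's y in rad; "grip": the closure, from -1 (fully open) to 1 (shut). In form: [{"dp": [tx, ty, tz], "roll": roll, "grip": grip}, ...]. A call has 1 to 10 rows; each row shifts and turns the commanded pose from where the row before left it, along the tool's axes as they then stand; what a row does not reach is not made up. A row lasts 1/8 s, in which the tool goes at most 62.5 mm and 10.7 degrees, less where a joint would pass 70% of its speed; a pose out of reach is approached as far as the arm can. A call with a gripper value outside its range is refused whole. The fingers move at their own pace and stop on an object; "newtons" is the grip in N (left out, the last holds). Time passes only in rows, so rows that do not move let the fingers close. It gives the time, the measured TCP pose, the force and the opening at its end, in the units of the state.
- ctrl.get_obs(): the state, without advancing time (a new reading comes with each control period).
- imaging.camera(name): name is "scene" or "top" or "wrist"; returns the picture (384x512x3 uint8, blue, green, red); there is no depth.
- imaging.camera_info(name): a dict with "K" (3x3 intrinsics, pixels), "world_from_camera" (4x4, takes a point from camera to world coordinates). Camera axes: x right, y down, z forward; pixel columns grow to the right and rows downward; lengths in m; the calibration is good to about 2 mm. A picture is of the moment at which its call begins: read the wrist's pose just before it. camera_info takes no time and is no camera call; for the wrist camera it gives the pose at the moment of the call.
- ctrl.hand_in(): hands the job in, once; it reports no verdict.
The state is a dict: "time_s": time; "qpos": joint angles; "joint_vel": joint speeds; "tau": joint torques, N m; "ee_pos": TCP position; "eef_rot": TCP orientation; "force": force on the tool from outside, world axes, zero at the start; "moment": the same for the moment, N m; "grip_width": finger opening in m.
Only numpy, scipy, OpenCV 4.12 (cv2) and the standard library are available. Lean on these libraries where they do the work, as an engineer would, in place of code of your own. Each camera call takes 0.05 s, during which the arm holds its last target. There are 200 camera calls.

### The job

Set up the board-cleaning corner: first push the black intake nozzle fully down onto the upright spigot of the white extraction port, then stand every blue-capped solvent bottle upright in the divided crate, one to each free cell, leaving the jar that is already there in its place. When all the bottles are in, hang the splash guard by its top bar on both red hooks of the stand, centred and seated in both, and leave the multimeter, solder spool and swab tub alone.

Things in the scene. Friction and masses are not known exactly. Their poses are not given: they have to be found in the camera images.
- bottle0: solvent bottle standing on the bench, may be absent (None): squat white round body 46 mm across and 50 mm tall with a dark weighted base, on it a blue round cap 30 mm across from 50 to 80 mm height; about 0.15 kg, most of it low. Origin: centre of the underside, z up along the bottle
- bottle1: solvent bottle standing on the bench, may be absent (None): squat white round body 46 mm across and 50 mm tall with a dark weighted base, on it a blue round cap 30 mm across from 50 to 80 mm height; about 0.15 kg, most of it low. Origin: centre of the underside, z up along the bottle
- bottle2: solvent bottle standing on the bench, may be absent (None): squat white round body 46 mm across and 50 mm tall with a dark weighted base, on it a blue round cap 30 mm across from 50 to 80 mm height; about 0.15 kg, most of it low. Origin: centre of the underside, z up along the bottle
- bottle3: solvent bottle standing on the bench, may be absent (None): squat white round body 46 mm across and 50 mm tall with a dark weighted base, on it a blue round cap 30 mm across from 50 to 80 mm height; about 0.15 kg, most of it low. Origin: centre of the underside, z up along the bottle
- bottle4: solvent bottle standing on the bench, may be absent (None): squat white round body 46 mm across and 50 mm tall with a dark weighted base, on it a blue round cap 30 mm across from 50 to 80 mm height; about 0.15 kg, most of it low. Origin: centre of the underside, z up along the bottle
- jar0: amber flux jar with black lid, 52 mm across, 49 mm tall, already standing in a cell of the crate (only one of jar0 and jar1 is present, the other is None); it stays there. Origin: centre of the underside
- jar1: amber flux jar with black lid, 52 mm across, 49 mm tall, already standing in a cell of the crate (only one of jar0 and jar1 is present, the other is None); it stays there. Origin: centre of the underside
- nozzle: black intake nozzle: straight rigid tube standing upright on the bench, 48 mm outside and 41 mm inside diameter, 90 mm tall, open at the bottom, a steel grille 7 mm below its top; 0.1 kg. Origin: centre of its lower rim, z up
- port (a point): foot of the spigot: centre of the collar's upper face, 65 mm above the bench, z up; the nozzle is home when its lower rim rests on this face. Fixed white extraction port: a box 110 x 110 x 60 mm, on it a dark collar 64 mm across and 5 mm thick, on that an upright aluminium spigot 36 mm across and 42 mm tall whose last 12 mm taper to 22 mm across
- crate: fixed grey crate, open at the top, 146 mm (its x) by 216 mm (its y) and 40 mm tall, with 2 (x) by 3 (y) square cells 64 mm wide inside, pitch 70 mm, walls 6 mm, floor 5 mm thick; too narrow for two bottles a cell. Origin: centre of the underside
- cell0 (a point): centre of the floor of crate cell 0, 5 mm above the bench
- cell1 (a point): centre of the floor of crate cell 1, 5 mm above the bench
- cell2 (a point): centre of the floor of crate cell 2, 5 mm above the bench
- cell3 (a point): centre of the floor of crate cell 3, 5 mm above the bench
- cell4 (a point): centre of the floor of crate cell 4, 5 mm above the bench
- cell5 (a point): centre of the floor of crate cell 5, 5 mm above the bench
- hooks_mid (a point): midway between the fixed stand's two red hooks, on their cup floors, mid-cup, 168 mm above the bench. x: from hook tips to posts, y: to the left hook. Posts 16 mm square, 210 mm tall, at y = +-70 mm, base 100 x 200 x 12 mm. Each post's hook points to -x (to the robot): arm 12 mm wide, 8 mm thick, tip 6 mm thick, upturned 16 mm above the cup floor. Cup 24 mm wide from tip to post, open upward
- guard: loose splash guard standing on two feet, 220 mm wide (y), 120 mm tall, 0.25 kg, same from front and back: aluminium top bar 10 mm thick (x), from 108 to 120 mm height; orange panel 4 mm thick, 10 to 50 mm height; between them an open window for the hooks, 200 mm wide; feet 60 mm long (x), 12 mm wide, at y = +-104 mm. Origin: centre of the underside, z up
- bar_mid (a point): middle of the underside of the guard's top bar (108 mm above its origin)
- bar_left (a point): underside of the guard's top bar 70 mm to its +y side
- bar_right (a point): underside of the guard's top bar 70 mm to its -y side
- multimeter: red hand-held multimeter lying on its back, 170 x 85 x 35 mm; bystander, leave alone
- solder_spool: spool of solder wire standing on its end, red flanges 54 mm across, 50 mm tall; bystander, leave alone
- swab_tub: white and blue tub of swabs, 72 mm across, 74 mm tall; bystander, leave alone

How it is judged:
On the way, in this order (a step that is already met when the one before it is completed fails the run):
1. the nozzle is fully home on the spigot (horizontal distance between nozzle and port below 0.005 m and angle between nozzle's own z axis and vertical below 0.08 rad and z of nozzle in the frame of port between -0.004 and 0.004 m), for 0.2 s.
2. every bottle present stands upright in a cell of the crate (angle between each of bottle0, bottle1, bottle2, bottle3, bottle4's own z axis and vertical below 0.12 rad and height (world z) of each of bottle0, bottle1, bottle2, bottle3, bottle4 below 0.012 m and (horizontal distance between bottle0 and cell0 below 0.024 m or horizontal distance between bottle0 and cell1 below 0.024 m or horizontal distance between bottle0 and cell2 below 0.024 m or horizontal distance between bottle0 and cell3 below 0.024 m or horizontal distance between bottle0 and cell4 below 0.024 m or horizontal distance between bottle0 and cell5 below 0.024 m) and linear speed of each of bottle0, bottle1, bottle2, bottle3, bottle4 below 0.03 m/s and (horizontal distance between bottle1 and cell0 below 0.024 m or horizontal distance between bottle1 and cell1 below 0.024 m or horizontal distance between bottle1 and cell2 below 0.024 m or horizontal distance between bottle1 and cell3 below 0.024 m or horizontal distance between bottle1 and cell4 below 0.024 m or horizontal distance between bottle1 and cell5 below 0.024 m) and (horizontal distance between bottle2 and cell0 below 0.024 m or horizontal distance between bottle2 and cell1 below 0.024 m or horizontal distance between bottle2 and cell2 below 0.024 m or horizontal distance between bottle2 and cell3 below 0.024 m or horizontal distance between bottle2 and cell4 below 0.024 m or horizontal distance between bottle2 and cell5 below 0.024 m) and (horizontal distance between bottle3 and cell0 below 0.024 m or horizontal distance between bottle3 and cell1 below 0.024 m or horizontal distance between bottle3 and cell2 below 0.024 m or horizontal distance between bottle3 and cell3 below 0.024 m or horizontal distance between bottle3 and cell4 below 0.024 m or horizontal distance between bottle3 and cell5 below 0.024 m) and (horizontal distance between bottle4 and cell0 below 0.024 m or horizontal distance between bottle4 and cell1 below 0.024 m or horizontal distance between bottle4 and cell2 below 0.024 m or horizontal distance between bottle4 and cell3 below 0.024 m or horizontal distance between bottle4 and cell4 below 0.024 m or horizontal distance between bottle4 and cell5 below 0.024 m)), for 0.2 s.
3. the guard hangs by its top bar in both hooks (x of bar_mid in the frame of hooks_mid between -0.014 and 0.014 m and y of bar_mid in the frame of hooks_mid between -0.025 and 0.025 m and z of bar_left in the frame of hooks_mid between -0.005 and 0.005 m and z of bar_right in the frame of hooks_mid between -0.005 and 0.005 m and angle between the y axis of guard and the y axis of hooks_mid, either way round below 0.12 rad and angle between guard's own z axis and vertical below 0.25 rad and linear speed of guard below 0.03 m/s), for 0.2 s.
At the end, for the whole second after the job is handed in: Nozzle home on the spigot (rim within 4 mm of the collar); every bottle upright (7 deg) and still on a cell floor, within 24 mm of its centre; the jar within 20 mm of its start; guard hanging still, its bar within 5 mm of both cup floors and within 25 mm of central (all of step 1 and all of step 2 and all of step 3 and distance of each of jar0, jar1 from where it was at the start of the episode below 0.02 m and angle between each of jar0, jar1's own z axis and vertical below 0.12 rad); the robot touches nothing.
It fails at once if the multimeter is moved by more than 3 cm (distance of multimeter from where it was at the start of the episode above 0.03 m).
It fails at once if the solder spool is moved by more than 3 cm (distance of solder_spool from where it was at the start of the episode above 0.03 m).
It fails at once if the swab tub is moved by more than 3 cm (distance of swab_tub from where it was at the start of the episode above 0.03 m).
Of bottle0, bottle1, bottle2, bottle3, bottle4 only 3 to 5 are there at a start; the rules pass over those that are not, and their reading is None.
Of jar0, jar1 only 1 to 1 are there at a start; the rules pass over those that are not, and their reading is None.
At some moment in a run one of bottle0, bottle1, bottle2, bottle3, bottle4 may be knocked a few centimetres aside while the robot is not near it.
It also fails if it takes over 210 s, if anything falls off the work surface, if the arm or the gripper's body presses on something with over 40 N, if the wrist force passes 120 N, or if a joint passes its speed limit or range.

## Working session

There is one attempt and no reset: what is moved stays moved. The work goes in short steps, Python scripts to look and compute and a tool call to move; the robot and the scene stay as the last step left them, time stands still between calls to the robot, and variables do not carry over. Pictures are saved under pics/ and viewed, about 12 in all and at most 16, crops included, and the job is handed in when it is done.

Besides the shell and the picture viewer there is one more tool, called after ">>>" as a command line: name --argument value ..., lists and objects as JSON in quotes. apply_moves: Moves the arm, as the interface text tells. Its arguments: {"type":"object","properties":{"deltas":{"type":"array"},"newtons":{"type":"number"}},"required":["deltas"]}

```bash
mkdir -p pics; python3 - <<'E'
from station import ctrl, imaging
import cv2
o=ctrl.get_obs(); print(o)
for n in ["scene","top"]:
    im=imaging.camera(n); cv2.imwrite(f"pics/{n}0.png",im)
    i=imaging.camera_info(n); print(n,i)
print(imaging.camera_info("wrist"))
E
```

```text
{'time_s': 0.0, 'qpos': array([ 1.04743896e+00,  3.00487526e-01,  1.52157680e+00,  6.31713968e-06,
        1.32070268e+00, -6.65955003e-02]), 'joint_vel': array([-7.10111211e-04,  3.32505474e-04, -1.12454162e-04, -1.22368570e-04,
       -4.60588924e-05,  8.12425140e-04]), 'tau': array([-2.91889650e-03, -5.31791174e+01, -3.52748716e+01,  7.07380241e-02,
        2.42361089e-02, -1.15462803e-04]), 'ee_pos': array([0.24244841, 0.49340098, 0.21587913]), 'eef_rot': array([-1.57071207e+00,  1.17133674e-03,  1.11403294e+00]), 'force': array([ 0.33672954,  0.18623527, -0.58761371]), 'moment': array([-0.04815906, -0.0099627 ,  0.007445  ]), 'grip_width': 0.0939943499678916}
scene {'K': array([[450.29054386,   0.        , 252.87466884],
       [  0.        , 450.29054386, 187.531355  ],
       [  0.        ,   0.        ,   1.        ]]), 'world_from_camera': array([[-0.33128108,  0.73166041, -0.59575657,  1.37132696],
       [ 0.94336821,  0.24507836, -0.22359116,  0.28792456],
       [-0.01758576, -0.63608933, -0.771415  ,  1.21384852],
       [ 0.        ,  0.        ,  0.        ,  1.      
[... 358 characters left out ...]
02],
       [ 1.65177957e-02, -6.15257859e-02, -9.97968807e-01,
         1.17194681e+00],
       [ 0.00000000e+00,  0.00000000e+00,  0.00000000e+00,
         1.00000000e+00]])}
{'K': array([[321.31532443,   0.        , 256.22323197],
       [  0.        , 321.31532443, 196.85514768],
       [  0.        ,   0.        ,   1.        ]]), 'world_from_camera': array([[ 4.41275276e-01,  8.73188405e-01,  2.06925446e-01,
         1.82472604e-01],
       [ 8.97371408e-01, -4.29170087e-01, -1.02652778e-01,
         5.24800143e-01],
       [-8.29003937e-04,  2.30987112e-01, -9.72956457e-01,
         3.84465533e-01],
       [ 0.00000000e+00,  0.00000000e+00,  0.00000000e+00,
         1.00000000e+00]])}
```

View pics/top0.png

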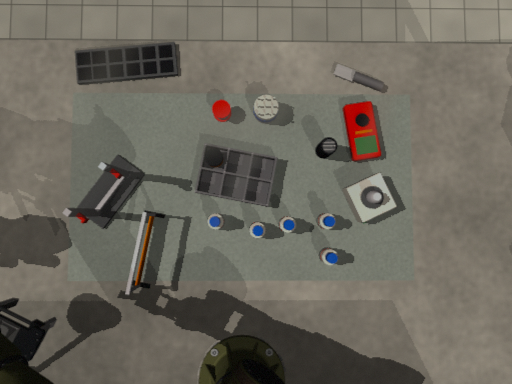

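View pics/scene0.png

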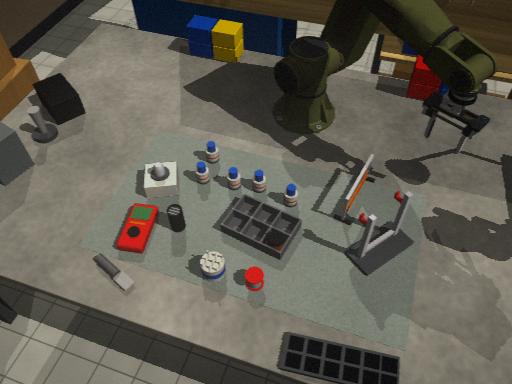

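```bash
cat > h.py <<'E'
import numpy as np, cv2
from station import ctrl, imaging
def ray(info,u,v):
    T=info["world_from_camera"]; d=T[:3,:3]@np.linalg.solve(info["K"],[u,v,1.]); return T[:3,3],d
def onz(info,u,v,z):
    o,d=ray(info,u,v); return o+d*(z-o[2])/d[2]
def tri(i1,p1,i2,p2):
    o1,d1=ray(i1,*p1); o2,d2=ray(i2,*p2); d1/=np.linalg.norm(d1); d2/=np.linalg.norm(d2)
    s=np.linalg.lstsq(np.c_[d1,-d2],o2-o1,rcond=None)[0]; a=o1+d1*s[0]; b=o2+d2*s[1]
    return (a+b)/2, np.linalg.norm(a-b)
def blobs(m,amin=15):
    n,l,s,c=cv2.connectedComponentsWithStats(m.astype(np.uint8)); return [(c[k].round(1),s[k].tolist()) for k in range(1,n) if s[k,4]>=amin]
def proj(info,P):
    T=np.linalg.inv(info["world_from_camera"]); p=info["K"]@(T[:3,:3]@np.asarray(P)+T[:3,3]); return p[:2]/p[2]
def hsv(im): return cv2.cvtColor(im,cv2.COLOR_BGR2HSV)
def blue(im): h=hsv(im); return (h[...,0]>100)&(h[...,0]<125)&(h[...,1]>170)&(h[...,2]>60)
def red(im): h=hsv(im); return ((h[...,0]<6)|(h[...,0]>174))&(h[...,1]>170)&(h[...,2]>60)
def go(x,y,z,yaw=None):
    "print tool-axis deltas from the measured pose to the goal (shift first, then turn)"
    o=ctrl.get_obs(); a=o["eef_rot"][2]; d=np.array([x,y,z])-o["ee_pos"]
    print("tx %.4f ty %.4f tz %.4f"%(d[0]*np.cos(a)+d[1]*np.sin(a),-d[2],-d[0]*np.sin(a)+d[1]*np.cos(a)),
     "" if yaw is None else "roll %.3f"%(-(yaw-a)), "z",o["ee_pos"].round(4),o["eef_rot"].round(3))
E
python3 - <<'E'
from h import *
t=cv2.imread("pics/top0.png"); s=cv2.imread("pics/scene0.png")
it=imaging.camera_info("top"); si=imaging.camera_info("scene")
print("top blue",blobs(blue(t))); print("scene blue",blobs(blue(s)))
B=[b[0] for b in blobs(blue(t))]; S=[b[0] for b in blobs(blue(s))]
for b in B:
    w=onz(it,*b,.078)
    k=min(S,key=lambda q:np.linalg.norm(q-proj(si,[w[0],w[1],.068]))); P,g=tri(it,b,si,k); print(b,w.round(4),k,P.round(4),round(g,4))
print("top red",blobs(red(t),5)); print("scene red",blobs(red(s),5))
c1=cv2.resize(t[140:310,50:190],None,fx=3.4,fy=3.4,interpolation=2); c2=cv2.resize(s[140:285,325:425],None,fx=4,fy=4,interpolation=2)
H=max(c1.shape[0],c2.shape[0]); f=lambda c:cv2.copyMakeBorder(c,0,H-c.shape[0],0,0,0)
o=np.hstack([f(c1),f(c2)])[:,:]; print(o.shape); cv2.imwrite("pics/c1.png",o[:600] if o.shape[1]<=800 else cv2.resize(o,(800,int(o.shape[0]*800/o.shape[1]))))
c1=cv2.resize(t[130:225,180:295],None,fx=3.4,fy=3.4,interpolation=2); c2=cv2.resize(t[130:225,300:410],None,fx=3.4,fy=3.4,interpolation=2)
cv2.imwrite("pics/c2.png",np.hstack([c1,c2]))
E
```

```text
top blue [(array([214.3, 221.3]), [210, 217, 9, 10, 68]), (array([328.9, 221. ]), [324, 217, 11, 9, 83]), (array([288.5, 224.5]), [284, 220, 10, 10, 80]), (array([257.5, 230.4]), [253, 226, 10, 10, 73]), (array([331.2, 257.6]), [326, 253, 11, 10, 88])]
scene blue [(array([202.,  23.]), [186, 15, 32, 23, 363]), (array([278.9,  36.4]), [277, 18, 5, 38, 137]), (array([200.6,  44. ]), [189, 41, 22, 7, 34]), (array([211.6, 145.2]), [208, 142, 7, 10, 43]), (array([201.4, 165.6]), [198, 162, 7, 11, 47]), (array([233.4, 171.4]), [229, 167, 8, 12, 52]), (array([259.1, 174.1]), [255, 170, 8, 11, 54]), (array([291.3, 188.7]), [287, 184, 8, 12, 60]), (array([218.3, 275.1]), [214, 271, 10, 8, 20])]
[214.3 221.3] [0.4545 0.0761 0.078 ] [291.3 188.7] [0.4541 0.0773 0.0716] 0.0013
[328.9 221. ] [ 0.4555 -0.2426  0.078 ] [201.4 165.6] [ 0.4552 -0.2428  0.0739] 0.0013
[288.5 224.5] [ 0.4457 -0.1299  0.078 ] [233.4 171.4] [ 0.4453 -0.1294  0.0738] 0.0019
[257.5 230.4] [ 0.4294 -0.0437  0.078 ] [259.1 174.1] [ 0.4289 -0.043   0.0734] 0.0017
[331.2 257.6] [ 0.3544 -0.2479  0.078 ] [211.6 145.2] [ 0.3537 -0.2477  0.0743] 0.0021
top red [(array([220.9, 109.3]), [212, 100, 19, 22, 288]), (array([359.8, 126.9]), [343, 102, 38, 59, 1074]), (array([115. , 172.9]), [111, 169, 9, 9, 46]), (array([ 81.1, 217.5]), [77, 213, 9, 10, 50])]
scene red [(array([422.6,  80.7]), [407, 54, 34, 46, 820]), (array([398., 196.]), [396, 191, 6, 11, 35]), (array([136.8, 232. ]), [117, 204, 41, 49, 906]), (array([362.6, 218.4]), [360, 213, 7, 11, 34]), (array([254.1, 276.8]), [245, 267, 19, 24, 299])]
(580, 876, 3)
```

View pics/c1.png

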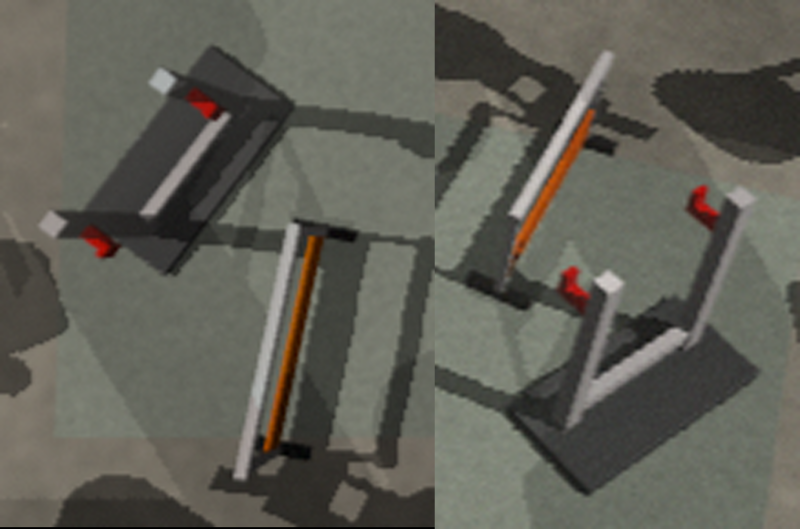

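View pics/c2.png

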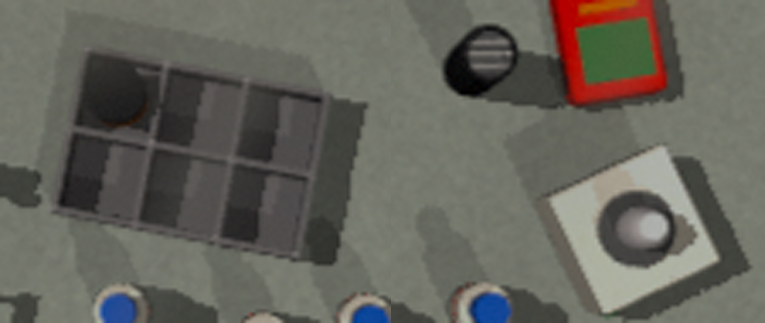

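```bash
python3 - <<'E'
from h import *
it=imaging.camera_info("top"); si=imaging.camera_info("scene")
a=lambda u,v:(180+u/3.4,130+v/3.4); b=lambda u,v:(300+(u-391)/3.4,130+v/3.4); c=lambda u,v:(50+u/3.105,140+v/3.105)
C=[onz(it,*a(*p),.04)[:2] for p in [(90,48),(327,96),(300,257),(55,212)]]
C=np.array(C); print("crate",C.round(3),C.mean(0).round(4),[np.linalg.norm(C[i]-C[i-3]).round(3) for i in range(4)])
print("nozzle",onz(it,*b(492,51),.086).round(4)); print("collar",onz(it,*b(636,228),.065).round(4),"tip",onz(it,*b(650,225),.105).round(4))
p=[onz(it,*c(*q),.21)[:2] for q in [(163,81),(53,223)]]; print("posts",np.round(p,4),np.linalg.norm(p[0]-p[1]))
g=[onz(it,*c(*q),.12)[:2] for q in [(293,224),(240,478)]]; print("bar",np.round(g,4),np.linalg.norm(g[0]-g[1]),np.mean(g,0))
for t,s in [((115,172.9),(362.6,218.4)),((115,172.9),(398,196)),((81.1,217.5),(398,196))]: print("hook",tri(it,t,si,s))
go(.62,-.2,.30,0)
E
```

```text
crate [[ 0.677  0.104]
 [ 0.636 -0.099]
 [ 0.499 -0.076]
 [ 0.537  0.132]] [0.5873 0.0154] [np.float64(0.206), np.float64(0.139), np.float64(0.211), np.float64(0.143)]
nozzle [ 0.6677 -0.2455  0.086 ]
collar [ 0.523  -0.3688  0.065 ] tip [ 0.5237 -0.3675  0.105 ]
posts [[0.5915 0.3389]
 [0.4796 0.4216]] 0.13906598736853742
bar [[0.4794 0.2585]
 [0.2649 0.2992]] 0.21837481824811011 [0.37216222 0.27887837]
hook (array([0.57849199, 0.31807641, 0.17745207]), np.float64(0.002076296540519005))
hook (array([0.56039933, 0.34312553, 0.25773132]), np.float64(0.09951485479722395))
hook (array([0.46587146, 0.40040233, 0.17714467]), np.float64(0.0015811946621765258))
tx -0.4558 ty -0.0840 tz -0.6446 roll 1.114 z [0.2425 0.4934 0.216 ] [-1.571e+00  1.000e-03  1.114e+00]
```

>>> apply_moves --deltas '[{"dp": [0, -0.012, 0], "roll": 0.159, "grip": -1}, {"dp": [0, -0.012, 0], "roll": 0.159, "grip": -1}, {"dp": [0, -0.012, 0], "roll": 0.159, "grip": -1}, {"dp": [0, -0.012, 0], "roll": 0.159, "grip": -1}, {"dp": [0, -0.012, 0], "roll": 0.159, "grip": -1}, {"dp": [0, -0.012, 0], "roll": 0.159, "grip": -1}, {"dp": [0, -0.012, 0], "roll": 0.16, "grip": -1}]'

```text
time_s: 0.98
ee_pos: [0.2425, 0.4935, 0.3005]
eef_rot: [-1.571, 0.0, -0.005]
force: [-0.7, 0.3, 0.7]
grip_width: 0.0939
```

>>> apply_moves --deltas '[{"dp": [0.024, 0, -0.05], "roll": 0, "grip": -1}, {"dp": [0.024, 0, -0.05], "roll": 0, "grip": -1}, {"dp": [0.024, 0, -0.05], "roll": 0, "grip": -1}, {"dp": [0.024, 0, -0.05], "roll": 0, "grip": -1}, {"dp": [0.024, 0, -0.05], "roll": 0, "grip": -1}, {"dp": [0.024, 0, -0.05], "roll": 0, "grip": -1}, {"dp": [0.024, 0, -0.05], "roll": 0, "grip": -1}, {"dp": [0.024, 0, -0.05], "roll": 0, "grip": -1}]'

```text
time_s: 1.98
ee_pos: [0.435, 0.0918, 0.3004]
eef_rot: [-1.571, 0.0, -0.0]
force: [0.2, 0.9, -0.3]
grip_width: 0.0941
```

>>> apply_moves --deltas '[{"dp": [0.024, 0, -0.05], "roll": 0, "grip": -1}, {"dp": [0.024, 0, -0.05], "roll": 0, "grip": -1}, {"dp": [0.024, 0, -0.05], "roll": 0, "grip": -1}, {"dp": [0.024, 0, -0.05], "roll": 0, "grip": -1}, {"dp": [0.024, 0, -0.05], "roll": 0, "grip": -1}, {"dp": [0.024, 0, -0.05], "roll": 0, "grip": -1}, {"dp": [0.024, 0, -0.05], "roll": 0, "grip": -1}, {"dp": [0, 0, 0], "roll": 0, "grip": -1}]'

```text
time_s: 2.98
ee_pos: [0.6028, -0.2593, 0.2977]
eef_rot: [-1.569, 0.003, -0.003]
force: [-0.3, -0.0, -0.2]
grip_width: 0.0942
```

```bash
python3 - <<'E'
from h import *
import pickle
i=imaging.camera_info("wrist"); im=imaging.camera("wrist"); cv2.imwrite("pics/w1.png",im); pickle.dump(i,open("w1.pkl","wb"))
go(.668,-.2455,.25,0)
print("nozzle exp",proj(i,[.6677,-.2455,.09]),"spigot exp",proj(i,[.523,-.369,.107]),i["world_from_camera"][:3,3])
E
```

```text
tx 0.0654 ty 0.0486 tz 0.0121 roll -0.002 z [ 0.6025 -0.2575  0.2986] [-1.57   0.002 -0.002]
nozzle exp [312.29113586 168.26241472] spigot exp [191.87934093 271.37421395] [ 0.60370963 -0.19076059  0.46631189]
```

View pics/w1.png

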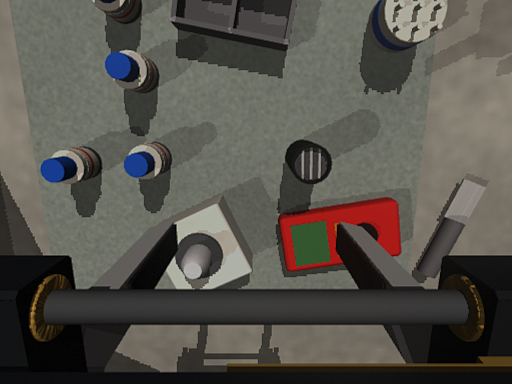

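```bash
python3 - <<'E'
from h import *
import pickle
i=pickle.load(open("w1.pkl","rb")); im=cv2.imread("pics/w1.png")
r=im[125:195,270:345]
cv2.imwrite("pics/n.png",np.hstack([cv2.resize(r,None,fx=5,fy=5,interpolation=0),cv2.resize(im[215:290,160:235],(375,350),interpolation=0)]))
g=hsv(r); m=(g[...,2]>90)&(g[...,1]<40); 
print(blobs(m,4))
for p,z in [((312,163),.083),((310,163),.09)]: print(onz(i,*p,z).round(4))
E
```

```text
[(array([38.9, 29. ]), [0, 0, 75, 70, 3031]), (array([32.2, 39.3]), [31, 26, 3, 28, 67]), (array([40.8, 38.2]), [40, 26, 3, 28, 73]), (array([49., 40.]), [48, 28, 3, 25, 73])]
[ 0.6683 -0.2402  0.083 ]
[ 0.6648 -0.2393  0.09  ]
```

View pics/n.png

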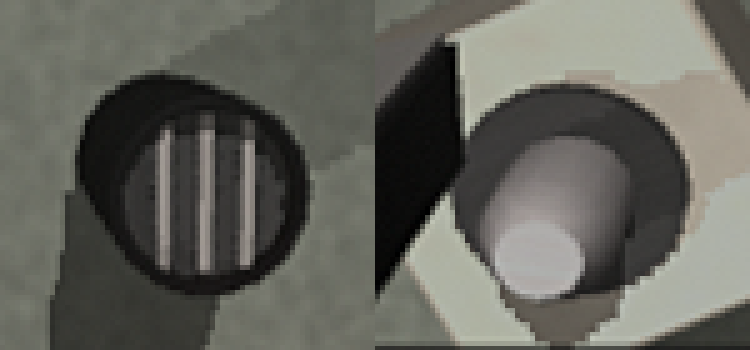

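```bash
python3 - <<'E'
from h import *
import pickle
i=pickle.load(open("w1.pkl","rb"))
print(onz(i,311.6,164,.09).round(4),onz(i,193,270.3,.107).round(4))
t=cv2.imread("pics/top0.png"); r=t[130:165,310:345]; g=hsv(r); m=(g[...,2]<45); print(blobs(m)); 
m=(g[...,2]>110)&(g[...,1]<30);print(blobs(m,3))
go(.667,-.2425,.2)
E
```

```text
[ 0.6667 -0.2405  0.09  ] [ 0.5244 -0.3676  0.107 ]
[(array([14. , 19.3]), [6, 8, 21, 21, 175])]
[(array([25. ,  5.4]), [12, 0, 23, 16, 212]), (array([10.9, 29. ]), [0, 11, 35, 24, 251]), (array([19., 12.]), [15, 12, 9, 1, 9]), (array([19., 15.]), [14, 15, 11, 1, 11]), (array([18., 19.]), [15, 19, 7, 1, 7])]
tx 0.0644 ty 0.0986 tz 0.0151  z [ 0.6025 -0.2575  0.2986] [-1.57   0.002 -0.002]
```

>>> apply_moves --deltas '[{"dp": [0.032, 0.03, 0.008], "roll": 0, "grip": -1}, {"dp": [0.032, 0.03, 0.0075], "roll": 0, "grip": -1}, {"dp": [0, 0.04, 0], "roll": 0, "grip": -1}, {"dp": [0, 0, 0], "roll": 0, "grip": -1}]'

```text
time_s: 3.52
ee_pos: [0.6656, -0.2392, 0.1977]
eef_rot: [-1.569, 0.005, 0.001]
force: [-1.1, -0.3, 0.4]
grip_width: 0.0941
```

```bash
python3 - <<'E'
from h import *
import pickle
i=imaging.camera_info("wrist"); im=imaging.camera("wrist"); pickle.dump(i,open("w2.pkl","wb"))
p=proj(i,[.667,-.242,.09]); print(p,im.shape); u,v=(p-60).astype(int); u=max(u,0);v=max(v,0)
cv2.imwrite("pics/w2.png",im);print(u,v); cv2.imwrite("pics/w2c.png",cv2.resize(im[v:v+120,u:u+120],None,fx=4,fy=4,interpolation=0))
go(.667,-.242,.06,0)
E
```

```text
[258.78233069 203.35277084] (384, 512, 3)
198 143
tx 0.0007 ty 0.1409 tz -0.0021 roll 0.001 z [ 0.6662 -0.2399  0.2009] [-1.57e+00  1.00e-03  1.00e-03]
```

View pics/w2c.png

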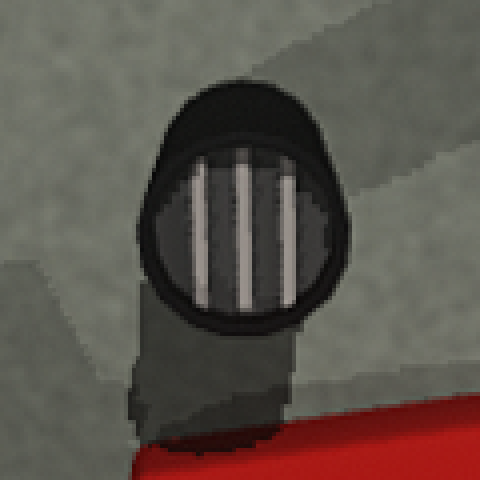

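>>> apply_moves --deltas '[{"dp": [0.001, 0.047, 0], "roll": 0, "grip": -1}, {"dp": [0, 0.047, 0], "roll": 0, "grip": -1}, {"dp": [0, 0.047, 0], "roll": 0, "grip": -1}, {"dp": [0, 0, 0], "roll": 0, "grip": 1}, {"dp": [0, 0, 0], "roll": 0, "grip": 1}, {"dp": [0, 0, 0], "roll": 0, "grip": 1}, {"dp": [0, 0, 0], "roll": 0, "grip": 1}, {"dp": [0, 0, 0], "roll": 0, "grip": 1}]' --newtons 30

```text
time_s: 4.58
ee_pos: [0.6678, -0.241, 0.0602]
eef_rot: [-1.571, -0.001, 0.0]
force: [0.8, 0.8, 4.9]
grip_width: 0.0483
```

>>> apply_moves --deltas '[{"dp": [0, -0.03, 0], "roll": 0, "grip": 1}, {"dp": [0, -0.045, 0], "roll": 0, "grip": 1}, {"dp": [0, -0.045, 0], "roll": 0, "grip": 1}, {"dp": [-0.04, 0, -0.035], "roll": 0, "grip": 1}, {"dp": [-0.035, 0, -0.031], "roll": 0, "grip": 1}, {"dp": [-0.035, 0, -0.031], "roll": 0, "grip": 1}, {"dp": [-0.034, 0, -0.031], "roll": 0, "grip": 1}, {"dp": [0, 0, 0], "roll": 0, "grip": 1}]'

```text
time_s: 5.58
ee_pos: [0.5217, -0.3708, 0.1798]
eef_rot: [-1.571, 0.0, -0.003]
force: [0.4, 1.3, -1.8]
grip_width: 0.0482
```

```bash
python3 - <<'E'
from h import *
import pickle
i=imaging.camera_info("wrist"); o=ctrl.get_obs(); im=imaging.camera("wrist"); pickle.dump(i,open("w3.pkl","wb"))
print(o["ee_pos"],o["eef_rot"],o["grip_width"],o["force"])
n=o["ee_pos"]+[0,0,.03]; print("exp nozzle top",proj(i,n),"spigot tip",proj(i,[.5237,-.3683,.107]))
cv2.imwrite("pics/w3.png",cv2.resize(im[120:330,130:390],None,fx=3,fy=2.8,interpolation=0))
go(.5237,-.3683,.18,0)
E
```

```text
[ 0.52171377 -0.37083838  0.17979912] [-1.57104480e+00  7.26284070e-05 -3.47063759e-03] 0.048211790825267026 [ 0.42235808  1.26918498 -1.7985969 ]
exp nozzle top [256.37876886 270.98815916] spigot tip [259.09506411 207.6704972 ]
tx 0.0007 ty -0.0003 tz 0.0013 roll -0.002 z [ 0.523  -0.3696  0.1797] [-1.571 -0.    -0.002]
```

View pics/w3.png

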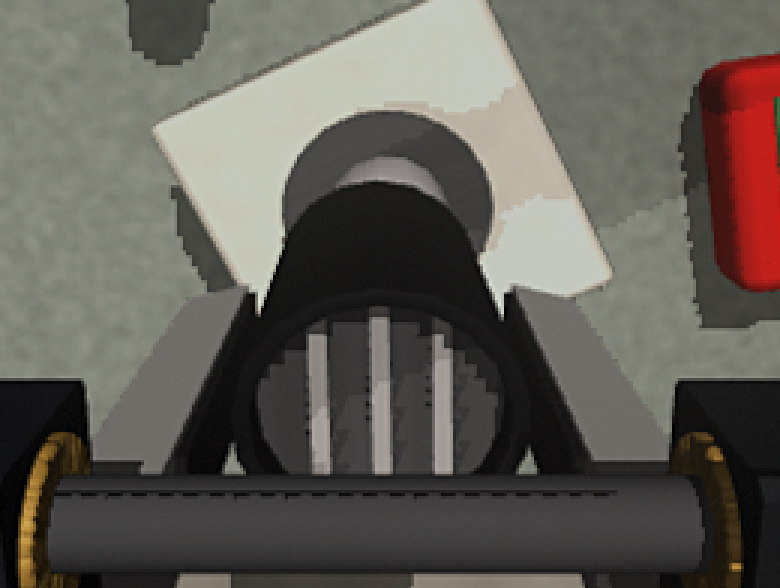

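>>> apply_moves --deltas '[{"dp": [0.0007, 0, 0.0013], "roll": 0, "grip": 1}, {"dp": [0, 0.01, 0], "roll": 0, "grip": 1}, {"dp": [0, 0.01, 0], "roll": 0, "grip": 1}, {"dp": [0, 0.01, 0], "roll": 0, "grip": 1}, {"dp": [0, 0, 0], "roll": 0, "grip": 1}]'

```text
time_s: 6.25
ee_pos: [0.524, -0.3672, 0.1482]
eef_rot: [-1.57, 0.001, 0.0]
force: [-0.4, -0.5, -0.6]
grip_width: 0.0485
```

```bash
python3 - <<'E'
from h import *
i=imaging.camera_info("wrist");o=ctrl.get_obs(); im=imaging.camera("wrist"); print(o["force"],o["moment"])
go(.5237,-.3683,.125,0)
g=cv2.cvtColor(im,cv2.COLOR_BGR2GRAY)
print("collar top edge exp",proj(i,[.5237,-.3683+.032,.065]), g[125:185,256]); 
E
```

```text
[-0.40736706 -0.49186523 -0.56726889] [-0.09104754  0.0695552  -0.00637451]
tx -0.0005 ty 0.0240 tz -0.0008 roll 0.000 z [ 0.5242 -0.3675  0.149 ] [-1.57e+00  1.00e-03  0.00e+00]
collar top edge exp [256.27444885 169.61923458] [125 127 129 114 106 107 108 139 189 201 197 196 196 196 196 197 196 197
 196 195 196 197 196 196 197 196 198 196 196 197 196 196 196 197 196 197
 196 196 196 198 180 172 182 119  59  68  73  72  73  72  74  73  74  73
  71  72  74  75  79  50]
```

>>> apply_moves --deltas '[{"dp": [0, 0.01, 0], "roll": 0, "grip": 1}, {"dp": [0, 0.01, 0], "roll": 0, "grip": 1}, {"dp": [0, 0.004, 0], "roll": 0, "grip": 1}, {"dp": [0, 0.002, 0], "roll": 0, "grip": 1}, {"dp": [0, 0, 0], "roll": 0, "grip": 1}]'

```text
time_s: 6.92
ee_pos: [0.5242, -0.3678, 0.1251]
eef_rot: [-1.572, -0.0, -0.0]
force: [-6.7, 4.3, 14.9]
grip_width: 0.0479
```

>>> apply_moves --deltas '[{"dp": [0, 0.003, 0], "roll": 0, "grip": 1}, {"dp": [0, 0, 0], "roll": 0, "grip": 1}, {"dp": [0, 0, 0], "roll": 0, "grip": 1}]'

```text
time_s: 7.3
ee_pos: [0.5241, -0.3683, 0.1244]
eef_rot: [-1.573, -0.001, -0.0]
force: [-15.7, 7.3, 32.7]
grip_width: 0.0484
```

>>> apply_moves --deltas '[{"dp": [0, -0.004, 0], "roll": 0, "grip": 1}, {"dp": [0, 0, 0], "roll": 0, "grip": -0.4}, {"dp": [0, 0, 0], "roll": 0, "grip": -0.4}, {"dp": [0, 0, 0], "roll": 0, "grip": -0.4}, {"dp": [0, -0.03, 0], "roll": 0, "grip": -0.4}, {"dp": [0, -0.04, 0], "roll": 0, "grip": -0.4}, {"dp": [0, -0.05, 0], "roll": 0, "grip": -0.4}, {"dp": [0, 0, 0], "roll": 0, "grip": -0.4}]'

```text
time_s: 8.3
ee_pos: [0.5252, -0.3682, 0.2486]
eef_rot: [-1.575, -0.005, 0.0]
force: [0.1, -0.9, -0.2]
grip_width: 0.0658
```

```bash
cat >> h.py <<'E'
def caps():
    "blue caps seen by the top and wrist cameras, on z=.079"
    i=imaging.camera_info("wrist"); w=imaging.camera("wrist"); t=imaging.camera("top"); it=imaging.camera_info("top")
    print("top  ",[(onz(it,*b[0],.078)[:2].round(4).tolist(),b[1][4]) for b in blobs(blue(t),12)])
    print("wrist",[(onz(i,*b[0],.079)[:2].round(4).tolist(),b[1][4]) for b in blobs(blue(w),60)])
    return i,w,it,t
E
python3 - <<'E'
from h import *
i,w,it,t=caps()
for z in (.065,.155): print("noz exp",proj(i,[.5238,-.3677,z]))
cv2.imwrite("pics/w4.png",w)
go(.4555,-.2426,.16,0)
E
```

```text
top   [([0.4547, 0.0764], 67), ([0.4555, -0.2426], 83), ([0.4454, -0.1299], 81), ([0.4294, -0.044], 72), ([0.3544, -0.2479], 88)]
wrist [([0.4556, -0.2428], 726), ([0.3537, -0.2485], 748)]
noz exp [254.44196551 182.44525237]
noz exp [254.25444429 203.0067592 ]
tx -0.0687 ty 0.0840 tz 0.1250 roll -0.000 z [ 0.5242 -0.3676  0.244 ] [-1.571  0.    -0.   ]
```

View pics/w4.png

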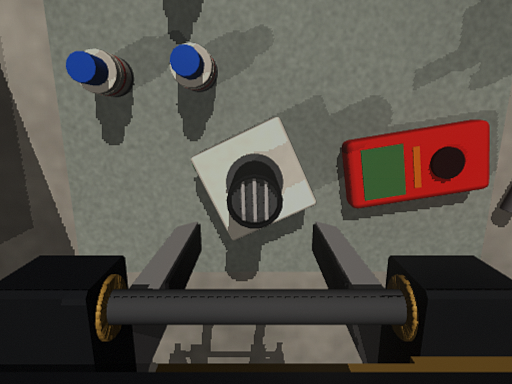

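>>> apply_moves --deltas '[{"dp": [-0.023, 0, 0.042], "roll": 0, "grip": -0.4}, {"dp": [-0.023, 0, 0.042], "roll": 0, "grip": -0.4}, {"dp": [-0.0227, 0.04, 0.041], "roll": 0, "grip": -0.4}, {"dp": [0, 0.05, 0], "roll": 0, "grip": -0.4}, {"dp": [0, 0.05, 0], "roll": 0, "grip": -0.4}, {"dp": [0, 0.039, 0], "roll": 0, "grip": -0.4}, {"dp": [0, 0, 0], "roll": 0, "grip": -0.4}, {"dp": [0, 0, 0], "roll": 0, "grip": 1}, {"dp": [0, 0, 0], "roll": 0, "grip": 1}, {"dp": [0, 0, 0], "roll": 0, "grip": 1}]' --newtons 20

```text
time_s: 9.65
ee_pos: [0.456, -0.2428, 0.0665]
eef_rot: [-1.572, -0.001, -0.0]
force: [0.3, 0.3, 0.5]
grip_width: 0.0391
```

>>> apply_moves --deltas '[{"dp": [0, 0, 0], "roll": 0, "grip": 1}, {"dp": [0, -0.035, 0], "roll": 0, "grip": 1}, {"dp": [0, -0.04, 0], "roll": 0, "grip": 1}, {"dp": [0, -0.035, 0], "roll": 0, "grip": 1}, {"dp": [0.03, 0, 0.036], "roll": 0, "grip": 1}, {"dp": [0.031, 0, 0.037], "roll": 0, "grip": 1}, {"dp": [0.031, 0, 0.037], "roll": 0, "grip": 1}, {"dp": [0.031, 0, 0.037], "roll": 0, "grip": 1}, {"dp": [0.03, 0, 0.036], "roll": 0, "grip": 1}, {"dp": [0, 0, 0], "roll": 0, "grip": 1}]'

```text
time_s: 10.9
ee_pos: [0.6095, -0.0571, 0.1748]
eef_rot: [-1.57, 0.001, 0.003]
force: [-1.2, -0.3, -1.8]
grip_width: 0.0294
```

```bash
python3 - <<'E'
from h import *
i,w,it,t=caps(); s=imaging.camera("scene")
go(.6085,-.0599,.072,0)
a=cv2.resize(s[140:215,135:215],None,fx=5,fy=5,interpolation=2); b=cv2.resize(w[:375],(400,375))
cv2.imwrite("pics/m5.png",np.hstack([a,b])); print(proj(imaging.camera_info("scene"),[.5238,-.3677,.155]))
E
```

```text
top   [([0.4547, 0.0761], 70), ([0.3544, -0.2479], 88)]
wrist [([0.4558, 0.0781], 1388), ([0.4337, -0.0393], 1230), ([0.7455, -0.0275], 116), ([0.6092, -0.0993], 2939), ([0.4498, -0.1203], 869), ([0.3807, -0.2198], 181)]
tx 0.0004 ty 0.1032 tz 0.0001 roll -0.000 z [ 0.6081 -0.06    0.1752] [-1.571e+00  1.000e-03 -0.000e+00]
[155.01474746 154.63822553]
```

View pics/m5.png

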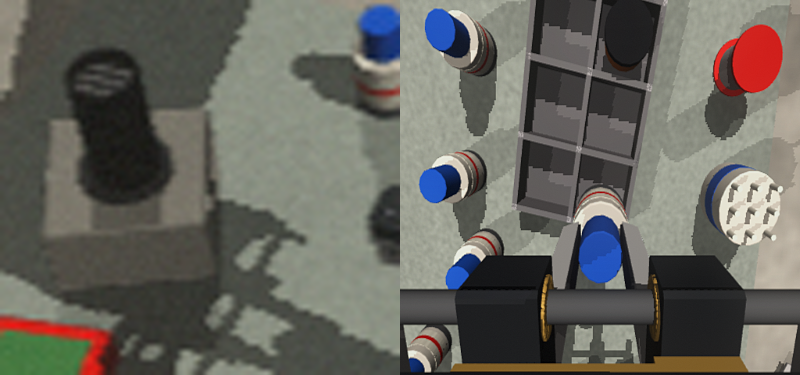

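```bash
python3 - <<'E'
from h import *
i=imaging.camera_info("wrist")
J=[onz(i,(u-400)*1.28,v,.04) for u,v in [(580,147),(589,73),(570,219),(516,209)]]
print(np.round(J,4),np.mean(J[:2],0))
E
```

```text
[[ 0.5835 -0.0157  0.04  ]
 [ 0.595   0.0496  0.04  ]
 [ 0.5695 -0.0862  0.04  ]
 [ 0.502  -0.076   0.04  ]] [0.58927179 0.01697607 0.04      ]
```

>>> apply_moves --deltas '[{"dp": [0.001, 0.04, 0.001], "roll": 0, "grip": 1}, {"dp": [0, 0.04, 0], "roll": 0, "grip": 1}, {"dp": [0, 0.022, 0], "roll": 0, "grip": 1}, {"dp": [0, 0.001, 0], "roll": 0, "grip": 1}, {"dp": [0, 0, 0], "roll": 0, "grip": -0.2}, {"dp": [0, 0, 0], "roll": 0, "grip": -0.2}, {"dp": [0, 0, 0], "roll": 0, "grip": -0.2}, {"dp": [0, -0.05, 0], "roll": 0, "grip": -0.2}, {"dp": [0, -0.053, 0], "roll": 0, "grip": -0.2}]'

```text
time_s: 12.18
ee_pos: [0.6093, -0.0585, 0.1768]
eef_rot: [-1.571, 0.001, 0.0]
force: [-0.2, 0.2, 1.0]
grip_width: 0.0562
```

>>> apply_moves --deltas '[{"dp": [-0.0425, 0, -0.0315], "roll": 0, "grip": -0.4}, {"dp": [-0.0425, 0, -0.0315], "roll": 0, "grip": -0.4}, {"dp": [-0.0425, 0, -0.0315], "roll": 0, "grip": -0.4}, {"dp": [-0.0425, 0, -0.0315], "roll": 0, "grip": -0.4}, {"dp": [-0.0425, 0, -0.0315], "roll": 0, "grip": -0.4}, {"dp": [-0.0425, 0, -0.0315], "roll": 0, "grip": -0.4}, {"dp": [0, 0, 0], "roll": 0, "grip": -0.4}]'

```text
time_s: 13.05
ee_pos: [0.3528, -0.2491, 0.1761]
eef_rot: [-1.572, -0.001, -0.004]
force: [0.7, -0.0, 1.5]
grip_width: 0.0655
```

```bash
python3 - <<'E'
from h import *
i,w,it,t=caps(); 
go(.354,-.248,.0665,0)
E
```

```text
top   [([0.6079, -0.0616], 75), ([0.4545, 0.0761], 68), ([0.4454, -0.1299], 81), ([0.4294, -0.0437], 73), ([0.3544, -0.2479], 88)]
wrist [([0.4454, -0.1293], 1207), ([0.3534, -0.2467], 985)]
tx -0.0008 ty 0.1094 tz -0.0002 roll -0.001 z [ 0.3548 -0.2478  0.1759] [-1.571e+00 -1.000e-03 -1.000e-03]
```

>>> apply_moves --deltas '[{"dp": [-0.001, 0.05, 0], "roll": 0, "grip": -0.4}, {"dp": [0, 0.05, 0], "roll": 0, "grip": -0.4}, {"dp": [0, 0.01, 0], "roll": 0, "grip": -0.4}, {"dp": [0, 0, 0], "roll": 0, "grip": 1}, {"dp": [0, 0, 0], "roll": 0, "grip": 1}, {"dp": [0, 0, 0], "roll": 0, "grip": 1}, {"dp": [0, 0, 0], "roll": 0, "grip": 1}, {"dp": [0, -0.035, 0], "roll": 0, "grip": 1}, {"dp": [0, -0.04, 0], "roll": 0, "grip": 1}, {"dp": [0, -0.04, 0], "roll": 0, "grip": 1}]'

```text
time_s: 14.4
ee_pos: [0.3534, -0.2475, 0.1819]
eef_rot: [-1.571, -0.0, -0.0]
force: [0.9, -0.6, -1.5]
grip_width: 0.0298
```

>>> apply_moves --deltas '[{"dp": [0.038, 0, 0.037], "roll": 0, "grip": 1}, {"dp": [0.038, 0, 0.037], "roll": 0, "grip": 1}, {"dp": [0.038, 0, 0.037], "roll": 0, "grip": 1}, {"dp": [0.038, 0, 0.037], "roll": 0, "grip": 1}, {"dp": [0.038, 0, 0.037], "roll": 0, "grip": 1}, {"dp": [0.038, 0, 0.037], "roll": 0, "grip": 1}, {"dp": [0.0405, 0, 0.0355], "roll": 0, "grip": 1}, {"dp": [0, 0, 0], "roll": 0, "grip": 1}]'

```text
time_s: 15.4
ee_pos: [0.6232, 0.0122, 0.1794]
eef_rot: [-1.57, 0.001, 0.003]
force: [-0.3, -0.4, -1.1]
grip_width: 0.03
```

```bash
python3 - <<'E'
from h import *
i,w,it,t=caps(); 
go(.6225,.0095,.0725,0); print(ctrl.get_obs()["grip_width"])
E
```

```text
top   [([0.6079, -0.0644], 56), ([0.4457, -0.1299], 80)]
wrist [([0.4576, 0.0791], 1225), ([0.6212, -0.036], 3260), ([0.7475, -0.0188], 350), ([0.4349, -0.0369], 1156), ([0.4417, -0.1278], 467)]
tx 0.0007 ty 0.1075 tz -0.0005 roll 0.001 z [0.6218 0.01   0.18  ] [-1.571e+00  1.000e-03  1.000e-03]
0.029397189896187715
```

>>> apply_moves --deltas '[{"dp": [0.001, 0.045, 0], "roll": 0, "grip": 1}, {"dp": [0, 0.045, 0], "roll": 0, "grip": 1}, {"dp": [0, 0.0175, 0], "roll": 0, "grip": 1}, {"dp": [0, 0.0, 0], "roll": 0, "grip": 1}, {"dp": [0, 0, 0], "roll": 0, "grip": -0.2}, {"dp": [0, 0, 0], "roll": 0, "grip": -0.2}, {"dp": [0, 0, 0], "roll": 0, "grip": -0.2}, {"dp": [0, -0.05, 0], "roll": 0, "grip": -0.2}, {"dp": [0, -0.053, 0], "roll": 0, "grip": -0.2}]'

```text
time_s: 16.62
ee_pos: [0.6228, 0.0099, 0.1772]
eef_rot: [-1.571, 0.001, 0.0]
force: [0.2, 0.2, 0.7]
grip_width: 0.0565
```

>>> apply_moves --deltas '[{"dp": [-0.0354, 0, -0.0279], "roll": 0, "grip": -0.4}, {"dp": [-0.0354, 0, -0.0279], "roll": 0, "grip": -0.4}, {"dp": [-0.0354, 0, -0.0279], "roll": 0, "grip": -0.4}, {"dp": [-0.0354, 0, -0.0279], "roll": 0, "grip": -0.4}, {"dp": [-0.0354, 0, -0.0279], "roll": 0, "grip": -0.4}, {"dp": [0, 0, 0], "roll": 0, "grip": -0.4}]'

```text
time_s: 17.38
ee_pos: [0.4449, -0.1308, 0.1766]
eef_rot: [-1.571, -0.001, -0.002]
force: [0.8, -0.2, -0.5]
grip_width: 0.0661
```

```bash
python3 - <<'E'
from h import *
i,w,it,t=caps(); 
go(.4455,-.1298,.0665,0)
E
```

```text
top   [([0.6229, 0.0085], 61), ([0.6079, -0.0616], 75), ([0.4545, 0.0761], 68), ([0.4294, -0.044], 72)]
wrist [([0.6249, 0.0101], 1244), ([0.4295, -0.0423], 1082), ([0.6113, -0.0587], 1152), ([0.4454, -0.1273], 996)]
tx -0.0010 ty 0.1100 tz -0.0002 roll -0.001 z [ 0.4465 -0.1296  0.1765] [-1.571e+00 -1.000e-03 -1.000e-03]
```

>>> apply_moves --deltas '[{"dp": [-0.001, 0.05, 0.001], "roll": 0, "grip": -0.4}, {"dp": [0, 0.05, 0], "roll": 0, "grip": -0.4}, {"dp": [0, 0.01, 0], "roll": 0, "grip": -0.4}, {"dp": [0, 0, 0], "roll": 0, "grip": 1}, {"dp": [0, 0, 0], "roll": 0, "grip": 1}, {"dp": [0, 0, 0], "roll": 0, "grip": 1}, {"dp": [0, 0, 0], "roll": 0, "grip": 1}, {"dp": [0, -0.035, 0], "roll": 0, "grip": 1}, {"dp": [0, -0.04, 0], "roll": 0, "grip": 1}, {"dp": [0, -0.04, 0], "roll": 0, "grip": 1}]'

```text
time_s: 18.73
ee_pos: [0.4448, -0.1285, 0.1824]
eef_rot: [-1.571, 0.0, -0.0]
force: [0.1, 0.4, -1.0]
grip_width: 0.0293
```

>>> apply_moves --deltas '[{"dp": [0.0317, 0, 0.028], "roll": 0, "grip": 1}, {"dp": [0.0317, 0, 0.028], "roll": 0, "grip": 1}, {"dp": [0.0317, 0, 0.028], "roll": 0, "grip": 1}, {"dp": [0, 0, 0], "roll": 0, "grip": 1}]'

```text
time_s: 19.23
ee_pos: [0.5412, -0.043, 0.1806]
eef_rot: [-1.571, 0.0, 0.002]
force: [-0.4, -0.3, -1.3]
grip_width: 0.0297
```

```bash
python3 - <<'E'
from h import *
i,w,it,t=caps(); 
go(.5405,-.046,.0725,0); print(ctrl.get_obs()["grip_width"])
E
```

```text
top   [([0.4545, 0.0758], 70)]
wrist [([0.4548, 0.0777], 1169), ([0.6237, 0.0089], 1090), ([0.7339, -0.0262], 222), ([0.4319, -0.0397], 1058), ([0.6084, -0.0583], 1063), ([0.5409, -0.088], 2908)]
tx 0.0007 ty 0.1082 tz -0.0014 roll 0.001 z [ 0.5398 -0.0446  0.1807] [-1.571e+00  1.000e-03  1.000e-03]
0.029500825487686292
```

>>> apply_moves --deltas '[{"dp": [0.0005, 0.045, -0.001], "roll": 0, "grip": 1}, {"dp": [0, 0.045, 0], "roll": 0, "grip": 1}, {"dp": [0, 0.018, 0], "roll": 0, "grip": 1}, {"dp": [0, 0.0, 0], "roll": 0, "grip": 1}, {"dp": [0, 0, 0], "roll": 0, "grip": -0.2}, {"dp": [0, 0, 0], "roll": 0, "grip": -0.2}, {"dp": [0, 0, 0], "roll": 0, "grip": -0.2}, {"dp": [0, -0.05, 0], "roll": 0, "grip": -0.2}, {"dp": [0, -0.053, 0], "roll": 0, "grip": -0.2}]'

```text
time_s: 20.45
ee_pos: [0.5404, -0.0455, 0.1772]
eef_rot: [-1.571, 0.001, 0.0]
force: [0.6, 0.2, 1.0]
grip_width: 0.0561
```

>>> apply_moves --deltas '[{"dp": [-0.037, 0, 0.001], "roll": 0, "grip": -0.4}, {"dp": [-0.037, 0, 0.001], "roll": 0, "grip": -0.4}, {"dp": [-0.037, 0, 0.001], "roll": 0, "grip": -0.4}, {"dp": [0, 0, 0], "roll": 0, "grip": -0.4}]'

```text
time_s: 20.95
ee_pos: [0.4286, -0.0425, 0.1766]
eef_rot: [-1.571, -0.001, -0.0]
force: [1.0, 1.4, 0.6]
grip_width: 0.0659
```

```bash
python3 - <<'E'
from h import *
i,w,it,t=caps(); 
go(.4292,-.0432,.0665,0)
E
```

```text
top   [([0.6232, 0.0077], 65), ([0.6079, -0.0616], 75), ([0.5408, -0.0481], 73), ([0.4547, 0.0764], 69)]
wrist [([0.4544, 0.0775], 1185), ([0.623, 0.0097], 1109), ([0.4293, -0.0401], 998), ([0.5404, -0.0454], 1115), ([0.608, -0.0575], 1167)]
tx -0.0011 ty 0.1101 tz -0.0005 roll -0.000 z [ 0.4303 -0.0427  0.1766] [-1.571e+00 -1.000e-03 -0.000e+00]
```

>>> apply_moves --deltas '[{"dp": [-0.001, 0.05, 0], "roll": 0, "grip": -0.4}, {"dp": [0, 0.05, 0], "roll": 0, "grip": -0.4}, {"dp": [0, 0.01, 0], "roll": 0, "grip": -0.4}, {"dp": [0, 0, 0], "roll": 0, "grip": 1}, {"dp": [0, 0, 0], "roll": 0, "grip": 1}, {"dp": [0, 0, 0], "roll": 0, "grip": 1}, {"dp": [0, 0, 0], "roll": 0, "grip": 1}, {"dp": [0, -0.035, 0], "roll": 0, "grip": 1}, {"dp": [0, -0.04, 0], "roll": 0, "grip": 1}, {"dp": [0, -0.04, 0], "roll": 0, "grip": 1}]'

```text
time_s: 22.3
ee_pos: [0.4285, -0.0426, 0.1824]
eef_rot: [-1.571, -0.0, -0.0]
force: [-0.1, 0.4, -1.1]
grip_width: 0.0298
```

>>> apply_moves --deltas '[{"dp": [0.0414, 0, 0.0218], "roll": 0, "grip": 1}, {"dp": [0.0414, 0, 0.0218], "roll": 0, "grip": 1}, {"dp": [0.0414, 0, 0.0218], "roll": 0, "grip": 1}, {"dp": [0, 0, 0], "roll": 0, "grip": 1}]'

```text
time_s: 22.8
ee_pos: [0.5541, 0.024, 0.1802]
eef_rot: [-1.571, 0.001, 0.002]
force: [-0.7, 0.4, -0.4]
grip_width: 0.0295
```

```bash
python3 - <<'E'
from h import *
go(.5535,.0225,.0725,0); print(ctrl.get_obs()["grip_width"])
E
```

```text
tx -0.0006 ty 0.1077 tz -0.0015 roll 0.002 z [0.5541 0.024  0.1802] [-1.571e+00  1.000e-03  2.000e-03]
0.02945625279165366
```

Next to the last one at (.4545,.0765): Δ(-.099,+.054).

>>> apply_moves --deltas '[{"dp": [0, 0.045, 0], "roll": 0, "grip": 1}, {"dp": [0, 0.045, 0], "roll": 0, "grip": 1}, {"dp": [0, 0.018, 0], "roll": 0, "grip": 1}, {"dp": [0, 0.0, 0], "roll": 0, "grip": 1}, {"dp": [0, 0, 0], "roll": 0, "grip": -0.2}, {"dp": [0, 0, 0], "roll": 0, "grip": -0.2}, {"dp": [0, 0, 0], "roll": 0, "grip": -0.2}, {"dp": [0, -0.05, 0], "roll": 0, "grip": -0.2}, {"dp": [0, -0.053, 0], "roll": 0, "grip": -0.2}]'

```text
time_s: 23.92
ee_pos: [0.5525, 0.0228, 0.1772]
eef_rot: [-1.571, 0.001, 0.0]
force: [0.2, 0.3, 0.1]
grip_width: 0.0569
```

>>> apply_moves --deltas '[{"dp": [-0.033, 0, 0.018], "roll": 0, "grip": -0.4}, {"dp": [-0.033, 0, 0.018], "roll": 0, "grip": -0.4}, {"dp": [-0.033, 0, 0.018], "roll": 0, "grip": -0.4}, {"dp": [0, 0, 0], "roll": 0, "grip": -0.4}]'

```text
time_s: 24.42
ee_pos: [0.4527, 0.0776, 0.1766]
eef_rot: [-1.571, -0.001, 0.002]
force: [-0.1, -0.5, 0.2]
grip_width: 0.0658
```

```bash
python3 - <<'E'
from h import *
i,w,it,t=caps(); 
go(.4544,.0770,.0665,0)
E
```

```text
top   [([0.6232, 0.0079], 64), ([0.6079, -0.0616], 75), ([0.5529, 0.0228], 55), ([0.5402, -0.0481], 75)]
wrist [([0.4545, 0.0796], 989), ([0.555, 0.0287], 755), ([0.5358, -0.0531], 311)]
tx 0.0001 ty 0.1100 tz 0.0002 roll 0.000 z [0.4543 0.0768 0.1765] [-1.571e+00 -1.000e-03  0.000e+00]
```

>>> apply_moves --deltas '[{"dp": [0, 0.05, 0], "roll": 0, "grip": -0.4}, {"dp": [0, 0.05, 0], "roll": 0, "grip": -0.4}, {"dp": [0, 0.01, 0], "roll": 0, "grip": -0.4}, {"dp": [0, 0, 0], "roll": 0, "grip": 1}, {"dp": [0, 0, 0], "roll": 0, "grip": 1}, {"dp": [0, 0, 0], "roll": 0, "grip": 1}, {"dp": [0, 0, 0], "roll": 0, "grip": 1}, {"dp": [0, -0.035, 0], "roll": 0, "grip": 1}, {"dp": [0, -0.04, 0], "roll": 0, "grip": 1}, {"dp": [0, -0.04, 0], "roll": 0, "grip": 1}]'

```text
time_s: 25.78
ee_pos: [0.4536, 0.0768, 0.1824]
eef_rot: [-1.571, 0.0, 0.0]
force: [0.9, 0.3, -1.2]
grip_width: 0.0295
```

>>> apply_moves --deltas '[{"dp": [0.0374, 0, 0.0048], "roll": 0, "grip": 1}, {"dp": [0.0374, 0, 0.0048], "roll": 0, "grip": 1}, {"dp": [0.0374, 0, 0.0048], "roll": 0, "grip": 1}, {"dp": [0, 0, 0], "roll": 0, "grip": 1}]'

```text
time_s: 26.28
ee_pos: [0.5671, 0.0913, 0.1802]
eef_rot: [-1.571, 0.001, 0.0]
force: [-0.1, -0.1, -1.4]
grip_width: 0.0294
```

```bash
python3 - <<'E'
from h import *
go(.5665,.0915,.0725,0); print(ctrl.get_obs()["grip_width"])
E
```

```text
tx -0.0006 ty 0.1077 tz 0.0002 roll 0.000 z [0.5671 0.0913 0.1802] [-1.571e+00  1.000e-03  0.000e+00]
0.02944634306822576
```

>>> apply_moves --deltas '[{"dp": [-0.0005, 0.045, 0], "roll": 0, "grip": 1}, {"dp": [0, 0.045, 0], "roll": 0, "grip": 1}, {"dp": [0, 0.018, 0], "roll": 0, "grip": 1}, {"dp": [0, 0.0, 0], "roll": 0, "grip": 1}, {"dp": [0, 0, 0], "roll": 0, "grip": -0.2}, {"dp": [0, 0, 0], "roll": 0, "grip": -0.2}, {"dp": [0, 0, 0], "roll": 0, "grip": -0.2}, {"dp": [0, -0.05, 0], "roll": 0, "grip": -0.2}, {"dp": [0, -0.058, 0], "roll": 0, "grip": -0.2}, {"dp": [0, -0.05, 0], "roll": 0, "grip": -0.2}]'

```text
time_s: 27.52
ee_pos: [0.5655, 0.0912, 0.2336]
eef_rot: [-1.571, -0.001, -0.0]
force: [0.2, -0.4, -0.3]
grip_width: 0.0565
```

>>> apply_moves --deltas '[{"dp": [-0.038, 0, 0.036], "roll": 0, "grip": -0.2}, {"dp": [-0.038, 0, 0.036], "roll": 0, "grip": -0.2}, {"dp": [-0.038, 0, 0.036], "roll": 0, "grip": -0.2}, {"dp": [-0.038, 0, 0.036], "roll": 0, "grip": -0.2}, {"dp": [-0.038, 0, 0.036], "roll": 0, "grip": -0.2}]'

```text
time_s: 28.15
ee_pos: [0.3742, 0.2721, 0.2314]
eef_rot: [-1.57, -0.001, -0.0]
force: [0.6, 1.3, -0.4]
grip_width: 0.0563
```

>>> apply_moves --deltas '[{"dp": [0, 0, 0], "roll": -0.173, "grip": -0.2}, {"dp": [0, 0, 0], "roll": -0.173, "grip": -0.2}, {"dp": [0, 0, 0], "roll": -0.173, "grip": -0.2}, {"dp": [0, 0, 0], "roll": -0.173, "grip": -0.2}, {"dp": [0, 0, 0], "roll": -0.173, "grip": -0.2}, {"dp": [0, 0, 0], "roll": -0.173, "grip": -0.2}, {"dp": [0, 0, 0], "roll": -0.173, "grip": -0.2}, {"dp": [0, 0, 0], "roll": -0.172, "grip": -0.2}, {"dp": [0, 0, 0], "roll": 0, "grip": -0.2}]'

```text
time_s: 29.28
ee_pos: [0.3756, 0.2712, 0.2312]
eef_rot: [-1.571, -0.0, 1.382]
force: [0.4, -0.5, 0.2]
grip_width: 0.0563
```

```bash
python3 - <<'E'
from h import *
import pickle
i,w,it,t=caps(); pickle.dump(i,open("w6.pkl","wb"))
go(.3722,.2789,.12,1.383); cv2.imwrite("pics/w6.png",w)
for p in [(.4794,.2585,.12),(.2649,.2992,.12),(.3722,.2789,.12)]: print(proj(i,p).round(1))
E
```

```text
top   [([0.6232, 0.0082], 63), ([0.6079, -0.0616], 75), ([0.5648, 0.0903], 79), ([0.556, 0.0286], 19), ([0.5402, -0.0481], 75)]
wrist []
tx 0.0069 ty 0.1111 tz 0.0048 roll -0.004 z [0.3756 0.2712 0.2311] [-1.571 -0.     1.379]
[261.6 302.2]
[262.2  61.5]
[261.9 192.5]
```

View pics/w6.png

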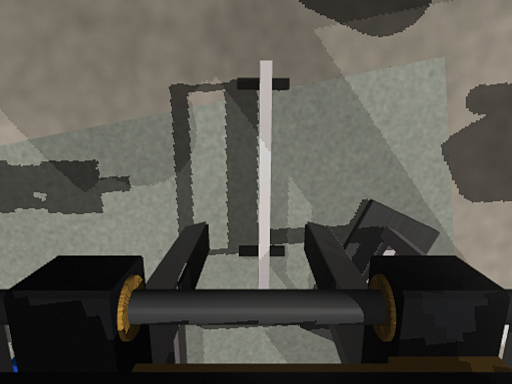

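>>> apply_moves --deltas '[{"dp": [0.0094, 0.02, 0.0048], "roll": 0, "grip": -0.2}, {"dp": [0, 0.04, 0], "roll": 0, "grip": -0.2}, {"dp": [0, 0.04, 0], "roll": 0, "grip": -0.2}, {"dp": [0, 0.025, 0], "roll": 0, "grip": -0.2}, {"dp": [0, 0, 0], "roll": 0, "grip": 1}, {"dp": [0, 0, 0], "roll": 0, "grip": 1}, {"dp": [0, 0, 0], "roll": 0, "grip": 1}, {"dp": [0, 0, 0], "roll": 0, "grip": 1}, {"dp": [0, 0, 0], "roll": 0, "grip": 1}]' --newtons 45

```text
time_s: 30.5
ee_pos: [0.3727, 0.2814, 0.1063]
eef_rot: [-1.571, -0.0, 1.383]
force: [-0.9, -0.7, -0.1]
grip_width: 0.0097
```

>>> apply_moves --deltas '[{"dp": [0, -0.02, 0], "roll": 0, "grip": 1}, {"dp": [0, -0.035, 0], "roll": 0, "grip": 1}, {"dp": [0, -0.037, 0], "roll": 0, "grip": 1}, {"dp": [0, 0, 0], "roll": 0.112, "grip": 1}, {"dp": [0, 0, 0], "roll": 0.112, "grip": 1}, {"dp": [0, 0, 0], "roll": 0.112, "grip": 1}, {"dp": [0, 0, 0], "roll": 0.113, "grip": 1}, {"dp": [0, 0, 0], "roll": 0, "grip": 1}]'

```text
time_s: 31.5
ee_pos: [0.3725, 0.2813, 0.1978]
eef_rot: [-1.571, 0.0, 0.935]
force: [0.0, -0.3, -2.4]
grip_width: 0.0093
```

```bash
python3 - <<'E'
from h import *
i,w,it,t=caps(); s=imaging.camera("scene")
go(.464,.284,.198,.934); print(ctrl.get_obs()["grip_width"]); cv2.imwrite("pics/w7.png",np.hstack([cv2.resize(w,(400,300)),cv2.resize(t[130:310,40:280],(400,300))]))
E
```

```text
top   [([0.6235, 0.0085], 61), ([0.6079, -0.0616], 75), ([0.5648, 0.0903], 79), ([0.5568, 0.0275], 22), ([0.5405, -0.0481], 76)]
wrist []
tx 0.0564 ty -0.0001 tz -0.0720 roll 0.002 z [0.3726 0.2813 0.1979] [-1.571  0.     0.936]
0.009348263423155607
```

View pics/w7.png

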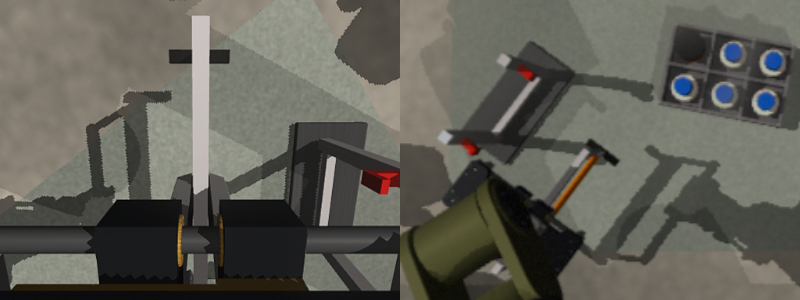

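>>> apply_moves --deltas '[{"dp": [0, 0, -0.036], "roll": 0, "grip": 1}, {"dp": [0.02, 0, -0.036], "roll": 0, "grip": 1}, {"dp": [0.036, 0, 0], "roll": 0.002, "grip": 1}, {"dp": [0, 0, 0], "roll": 0, "grip": 1}, {"dp": [0, 0, 0], "roll": 0, "grip": 1}]'

```text
time_s: 32.28
ee_pos: [0.4634, 0.2833, 0.1976]
eef_rot: [-1.57, 0.001, 0.933]
force: [-0.1, 0.9, -1.5]
grip_width: 0.0093
```

```bash
python3 - <<'E'
from h import *
i,w,it,t=caps(); si=imaging.camera_info("scene"); s=imaging.camera("scene")
go(.5236,.3642,.198,.934)
for n,im,ii in (("w",w,i),("t",t,it),("s",s,si)): print(n,[(b[0].tolist(),b[1]) for b in blobs(red(im),8)])
for P in [(.57849199,.31807641,.17745),(.46587,.4004,.17714),(.5915,.3389,.21),(.4796,.4216,.21)]: print(proj(i,P).round(1))
cv2.imwrite("pics/w8.png",np.hstack([cv2.resize(w,(480,360)),cv2.resize(s[140:290,330:450],(300,360))]))
E
```

```text
top   [([0.6232, 0.0079], 64), ([0.6079, -0.0616], 75), ([0.5648, 0.0903], 79), ([0.5538, 0.0258], 38), ([0.5402, -0.0481], 75)]
wrist []
tx 0.1009 ty 0.0002 tz -0.0001 roll -0.002 z [0.4634 0.2832 0.1982] [-1.571 -0.     0.932]
w [([426.3, 115.6], [407, 105, 41, 23, 805]), ([399.6, 331.5], [388, 325, 32, 21, 246]), ([119.7, 353.6], [113, 352, 13, 6, 23])]
t [([220.9, 109.3], [212, 100, 19, 22, 287]), ([359.8, 127.1], [343, 102, 38, 59, 1078]), ([115.0, 172.9], [111, 169, 9, 9, 46])]
s [([426.7, 76.7], [407, 54, 40, 47, 1258]), ([398.0, 196.1], [395, 191, 7, 11, 37]), ([136.9, 231.9], [117, 204, 41, 49, 906]), ([362.6, 218.3], [360, 213, 7, 11, 34]), ([254.1, 276.7], [245, 267, 19, 24, 298])]
[397.9 334.5]
[420.9 121. ]
[465.5 368.4]
[509.5 117.7]
```

View pics/w8.png

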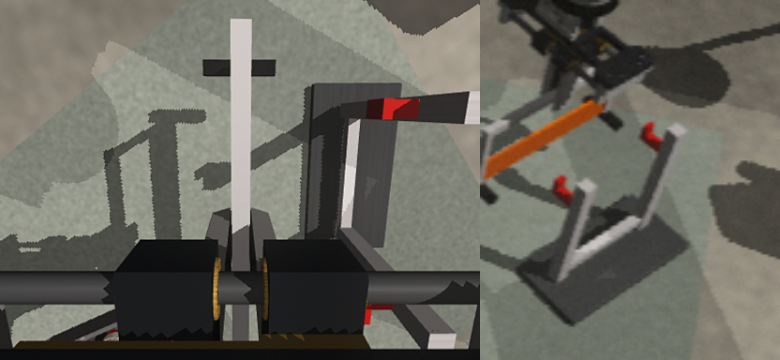

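```bash
python3 - <<'E'
from h import *
i=imaging.camera_info("wrist")
ex=np.array([.595,.804]);ey=np.array([-.804,.595])
for dx,dy in [(0,0),(.003,0),(0,.004)]:
  for y in (.07,-.07):
    for z in (.184,.16):
        p=np.array([.5236,.3642])+ex*(-.018+dx)+ey*(y+dy); print(dx,dy,y,z,proj(i,[*p,z]).round(1))
for y in (.064,.076):
    p=np.array([.5236,.3642])+ex*-.018+ey*y; print(y,proj(i,[*p,.184]).round(1))
E
```

```text
0 0 0.07 0.184 [403.8 116.9]
0 0 0.07 0.16 [386.6 117.3]
0 0 -0.07 0.184 [381.3 338. ]
0 0 -0.07 0.16 [368.8 316.2]
0.003 0 0.07 0.184 [409.2 116.9]
0.003 0 0.07 0.16 [391.4 117.3]
0.003 0 -0.07 0.184 [385.9 338. ]
0.003 0 -0.07 0.16 [372.9 316.2]
0 0.004 0.07 0.184 [404.5 109.4]
0 0.004 0.07 0.16 [387.2 110.7]
0 0.004 -0.07 0.184 [381.8 332.7]
0 0.004 -0.07 0.16 [369.2 311.3]
0.064 [402.6 128. ]
0.076 [404.9 105.6]
```

>>> apply_moves --deltas '[{"dp": [0.03, 0, 0], "roll": 0, "grip": 1}, {"dp": [0.03, 0, 0], "roll": 0, "grip": 1}, {"dp": [0.023, 0, 0], "roll": 0, "grip": 1}, {"dp": [0.02, 0, 0], "roll": 0, "grip": 1}, {"dp": [0, 0, 0], "roll": 0, "grip": 1}, {"dp": [0, 0, 0], "roll": 0, "grip": 1}]'

```text
time_s: 33.17
ee_pos: [0.5248, 0.3656, 0.198]
eef_rot: [-1.571, 0.0, 0.932]
force: [-0.7, -0.3, -2.8]
grip_width: 0.0095
```

```bash
python3 - <<'E'
from h import *
i,w,it,t=caps(); s=imaging.camera("scene")
go(.5251,.3662,.1663,.934); print(ctrl.get_obs()["force"])
cv2.imwrite("pics/w9.png",np.hstack([cv2.resize(w[60:340,180:],(400,337)),cv2.resize(s[150:260,330:450],(368,337),interpolation=2)]))
E
```

```text
top   [([0.6232, 0.0082], 63), ([0.6079, -0.0616], 75), ([0.5651, 0.09], 78), ([0.5535, 0.0219], 59), ([0.5405, -0.0481], 76)]
wrist [([0.5554, 0.1175], 253)]
tx 0.0004 ty 0.0320 tz 0.0002 roll -0.002 z [0.525  0.3657 0.1983] [-1.571 -0.     0.932]
[ 0.13344572 -0.2628919  -2.09386027]
```

View pics/w9.png

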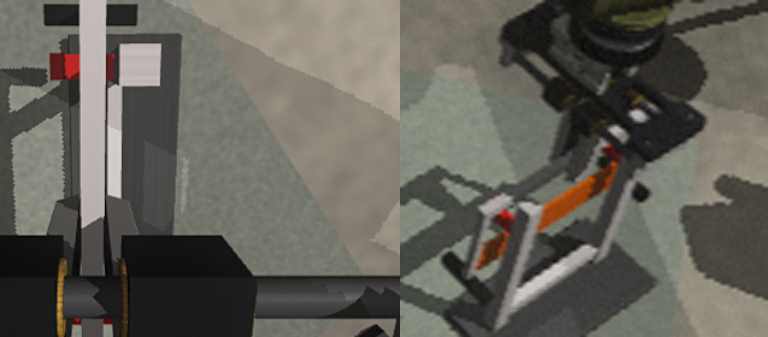

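>>> apply_moves --deltas '[{"dp": [-0.002, 0.01, 0], "roll": 0, "grip": 1}, {"dp": [0, 0.01, 0], "roll": 0, "grip": 1}, {"dp": [0, 0.008, 0], "roll": 0, "grip": 1}, {"dp": [0, 0.003, 0], "roll": 0, "grip": 1}, {"dp": [0, 0, 0], "roll": 0, "grip": 1}]'

```text
time_s: 33.95
ee_pos: [0.524, 0.3646, 0.1668]
eef_rot: [-1.571, 0.0, 0.932]
force: [-0.6, -0.2, -1.3]
grip_width: 0.0096
```

>>> apply_moves --deltas '[{"dp": [0, 0.001, 0], "roll": 0, "grip": 1}, {"dp": [0, 0.001, 0], "roll": 0, "grip": 1}, {"dp": [0, 0, 0], "roll": 0, "grip": 1}]'

```text
time_s: 34.33
ee_pos: [0.5242, 0.3647, 0.1658]
eef_rot: [-1.571, -0.001, 0.932]
force: [-2.9, -0.8, 5.0]
grip_width: 0.0094
```

Contact at the expected height. Release gently and rise.

>>> apply_moves --deltas '[{"dp": [0, 0, 0], "roll": 0, "grip": 0.6}, {"dp": [0, 0, 0], "roll": 0, "grip": 0.4}, {"dp": [0, 0, 0], "roll": 0, "grip": 0.2}, {"dp": [0, 0, 0], "roll": 0, "grip": 0.0}, {"dp": [0, 0, 0], "roll": 0, "grip": 0.0}, {"dp": [0, -0.03, 0], "roll": 0, "grip": 0}, {"dp": [0, -0.04, 0], "roll": 0, "grip": 0}, {"dp": [0, -0.05, 0], "roll": 0, "grip": 0}, {"dp": [0, 0, 0], "roll": 0, "grip": 0}]'

```text
time_s: 35.45
ee_pos: [0.5248, 0.3651, 0.2893]
eef_rot: [-1.573, -0.006, 0.932]
force: [-0.4, 0.1, 0.3]
grip_width: 0.0471
```

>>> apply_moves --deltas '[{"dp": [-0.05, 0, 0], "roll": 0, "grip": 0}, {"dp": [-0.05, 0, 0], "roll": 0, "grip": 0}, {"dp": [-0.05, 0, 0], "roll": 0, "grip": 0}, {"dp": [-0.05, 0, 0], "roll": 0, "grip": 0}, {"dp": [0, 0, 0], "roll": 0, "grip": 0}, {"dp": [0, 0, 0], "roll": 0, "grip": 0}]'

```text
time_s: 36.2
ee_pos: [0.405, 0.2043, 0.2847]
eef_rot: [-1.571, -0.0, 0.932]
force: [-0.6, 0.6, -1.0]
grip_width: 0.0471
```

```bash
python3 - <<'E'
from h import *
i,w,it,t=caps(); s=imaging.camera("scene"); si=imaging.camera_info("scene"); print(ctrl.get_obs()["force"])
cv2.imwrite("pics/w10.png",np.vstack([np.hstack([cv2.resize(t[150:240,50:140],(380,380),interpolation=2),cv2.resize(s[150:270,330:450],(380,380),interpolation=2)]),cv2.resize(t[80:240,180:420],(300,200)).repeat(1,0) if 0 else np.hstack([cv2.resize(s[130:240,130:320],(380,220)),cv2.resize(w,(380,220))])]))
ex=np.array([.595,.804]);ey=np.array([-.804,.595])
for y in (.11,-.11):
    p=[*(np.array([.5236,.3642])+ey*y),.18]; print(proj(it,p).round(1),proj(si,p).round(1))
E
```

```text
top   [([0.6232, 0.0079], 64), ([0.6079, -0.0616], 75), ([0.5651, 0.09], 78), ([0.5568, 0.0278], 22), ([0.5405, -0.0481], 76)]
wrist [([0.5716, 0.0878], 247), ([0.5507, 0.0269], 536)]
[ 0.02744153  0.38373409 -0.36421619]
[ 68.8 229.7] [410.1 190. ]
[123.1 159.5] [353.9 225.3]
```

View pics/w10.png

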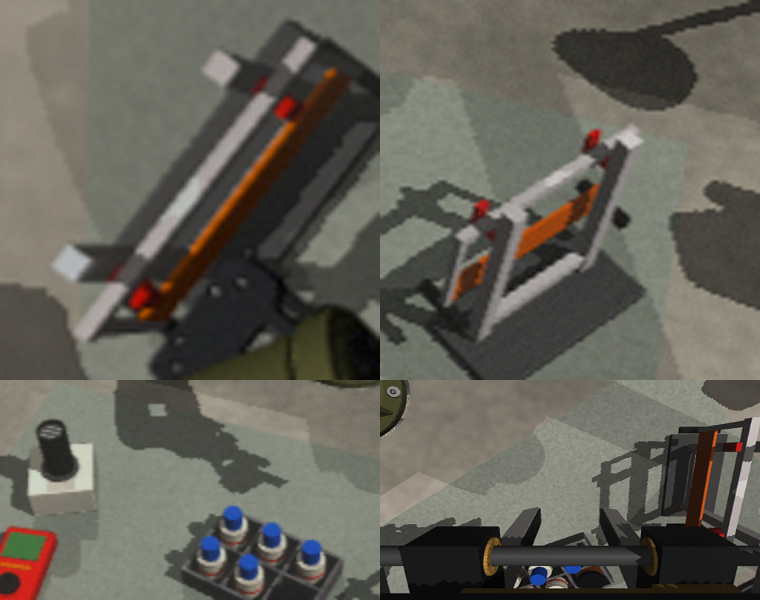

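```bash
python3 -c "
from station import ctrl; ctrl.hand_in()"
```

```text
the job is handed in; nothing more can be done
```

I completed all three steps in the required order and handed the job in at about 36 s of robot time. `hand_in` gives no verdict, so I only have my own last checks.

- **Nozzle:** It sits fully down on the spigot. Contact with the collar came at a TCP height of 0.125 m, the height where the rim should meet the collar. The scene camera puts its top within about 1 px of the home position.
- **Bottles:** All five stand in the five free cells. In the top view each cap is within a few millimetres of its cell centre. One reads about 6 mm off because the arm partly hides it.
- **Jar and bystanders:** The jar is still in its cell. I did not measure whether the multimeter, spool or tub moved at the very end, but the arm never came near them at bench height.
- **Guard:** Its bar lies between the tips and posts of both hooks. It touched the cup floors at the expected height, and the bar ends in the top view are within about 1–1.5 px (3–4 mm) of central.
- **Robot:** The arm was clear at hand-in, with the wrist force near zero.

**Disagreement:** The wrist view before hanging put the hooks about 2.5 mm further away than the top view did. A closer look at the bar against the post favoured the top view, so I moved back 2 mm before lowering.

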